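# Clamp a backgammon checker in the hobby vise with its thumbwheel

### The job

The lone brown checker on the emptier half of the backgammon board needs a new felt, so lay it flat in the middle of the little vise's bed, between the two open jaws, and let go of it. Then roll the thumbwheel under the overhanging edge of the bed with a fingertip until the jaws hold the checker firmly, and leave it clamped. Move the jaws only by the thumbwheel, never by pushing on them, and leave everything else on the table where it is.

Things in the scene. Friction and masses are not known exactly. Their poses are not given: they have to be found in the camera images.
- checker_center (a point): centre (half-way up) of the lone dark wooden checker: a flat disc 36 mm across and 12 mm thick, lying flat by itself on the board's right half (the half nearer the vise, where otherwise only the cube lies). The disc's z axis is vertical. The other fourteen checkers fill the left half and are fixed.
- board: open wooden backgammon board, 340 mm (its x) by 400 mm (its y), fixed to the table. Origin under its centre; playing floor 10 mm above the table, outer rim 22 mm high and 12 mm thick, middle bar along x 20 mm wide and 18 mm high.
- bed_center (a point): middle of the vise's bed, on its top surface 80 mm above the table. Axes are the vise's: x from its front (wheel side, which faces the backgammon board, turned somewhat away from the robot) to its back, y to the left as one stands before the wheel, along the line on which the jaws move, z up.
- vise: aluminium hobby vise, fixed; origin on the table under the bed's middle. Bed plate 108 mm (x) by 150 mm (y), 8 mm thick, underside 72 mm above the table, front edge 54 mm in front (-x) of the middle. The body under it is 120 mm wide (y) with its front face 30 mm in front of the middle.
- wheel_rim (a point): nearest (-x) point of the thumbwheel's rim, half-way up its edge, 38 mm above the table; vise axes. Knurled steel disc 48 mm across, 14 mm thick, lying level (axis vertical), 12 mm out of the vise's front face. The bed overhangs it by 12 mm more, 34 mm above its mid-height: come from the front, shut fingers tilted 30 to 45 degrees.
- wheel (a joint): turn of the thumbwheel, 0 (jaws widest) to 3.6 rad; starts at 0 to 0.8. Press the rim with 5 to 15 N and stroke about 25 mm towards the vise's +y (left as one faces the wheel): it grows and each rad brings both jaws 4 mm inwards. Come off to go back and stroke again. The jaws meet the checker at about 2.5; press on until it turns no further. It stays where left (friction 0.06 N m).
- jaw_l: left (+y) steel jaw, 32 mm long (x), 14 mm high, on the bed, its V face (flanks 25 degrees off x) towards the middle; origin at the bed's middle when the wheel reads 0. Wide open, the V's root is 30 mm and its horns 22 mm from the middle in y, horns 16 mm to either side in x. In front and behind it is open: a checker held by front and back goes in with both fingers.
- jaw_r: right (-y) jaw, the mirror image, coupled to the left one.
- cube: bystander: light wooden doubling cube, 30 mm, on the board's right half; origin at its underside. It and the checker may stand in either place.
- die1: bystander: white die, 16 mm, in the board's left half.
- die2: bystander: white die, 16 mm, in the board's left half.
- tea_glass: bystander: waisted tea glass, 60 mm across the rim, 85 mm high, origin at its foot, on the table right of the vise.
- sugar_bowl: bystander: lidded white ceramic sugar bowl, 88 mm across, 84 mm high, origin at its foot, on the table right of the vise; it and the glass may swap places.
- glue_jar: bystander: jar 48 mm across and 60 mm high, origin at its foot, between the vise and the robot's right.
- checker: the lone checker itself, origin at the centre of its underside.
Not all that is in view belongs to the job. Leave any purple or turquoise look-alike of the checker alone. Leave any pink look-alike of the vise alone.

How it is judged:
On the way:
1. the checker lies flat on the bed between the open jaws, within 9 mm of its middle, let go (angle between checker_center's own z axis and vertical below 0.1 rad and z of checker_center in the frame of bed_center between 0.003 and 0.01 m and contact force between the fingers and checker below 0.1 N and horizontal distance between checker_center and bed_center below 0.009 m and value of joint wheel below 1.6 rad and linear speed of checker below 0.02 m/s), for 0.2 s.
At the end, for the whole second after the job is handed in: the checker lies flat on the bed (within 0.1 rad), its centre within 4 mm of the bed's middle, pressed by each jaw with more than 2 N, at rest and not touched by the robot (angle between checker_center's own z axis and vertical below 0.1 rad and z of checker_center in the frame of bed_center between 0.003 and 0.01 m and contact force between the fingers and checker below 0.1 N and horizontal distance between checker_center and bed_center below 0.004 m and contact force between each of jaw_l, jaw_r and checker above 2 N and linear speed of checker below 0.01 m/s).
It fails at once if a jaw is pushed by the robot (over 4 N) (contact force between any of the fingers, the arm and jaw_l above 4 N or contact force between any of the fingers, the arm and jaw_r above 4 N).
It fails at once if the doubling cube is moved more than 20 mm or tipped (distance of cube from where it was at the start of the episode above 0.02 m or angle between cube's own z axis and vertical above 0.4 rad).
It fails at once if a die is moved more than 20 mm or tipped (distance of any of die1, die2 from where it was at the start of the episode above 0.02 m or angle between any of die1, die2's own z axis and vertical above 0.4 rad).
It fails at once if the tea glass or sugar bowl is moved more than 20 mm or tipped (distance of any of tea_glass, sugar_bowl from where it was at the start of the episode above 0.02 m or angle between any of tea_glass, sugar_bowl's own z axis and vertical above 0.4 rad).
It fails at once if the glue jar is moved more than 20 mm or tipped (distance of glue_jar from where it was at the start of the episode above 0.02 m or angle between glue_jar's own z axis and vertical above 0.4 rad).
It also fails if it takes over 64 s, if anything falls off the work surface, if the arm or the gripper's body presses on something with over 40 N, if the wrist force passes 120 N, or if a joint passes its speed limit or range.

### The arm

A 6-joint arm with a two-finger parallel gripper is mounted at the origin on the work surface. World frame = base frame: x ahead of the robot, y to its left, z up, the work surface at z = 0. Lengths are in m, angles in rad, forces in N, time in s.
With the tool pointing down it reaches from about 0.425 to 1.125 m from the base axis. Payload 14.9 kg.
Tool frame: the origin (TCP) lies at the very end of the fingers, on their centre line; the grasp point (between the pads) lies 19 mm behind it; x points along the fingers, z is the direction in which the jaws open and shut, and the axes are right-handed (so a half turn about x gives the same grasp; the last joint's range is limited). The gripper opens to 91 mm and grips with 3 to 60 N. Pads are 32 mm wide; open, the fingers measure 118 mm over their backs; the gripper's body (76 mm by 178 mm) begins 60 mm behind the grasp point.
Start: joints at [1.133, 0.379, 1.734, -0, 1.028, -0.033], TCP at [0.276, 0.643, 0.183] pointing down, gripper open.
Joint ranges: [-2.77, 2.77], [-0.74, 2.19], [0, 2.66], [-1.06, 4.2], [0.31, 2.87], [-3.08, 3.08]. Speed limits (rad/s): [1.89, 1.89, 2.39, 3.14, 3.14, 3.14].

### API

Orientations are given as a unit quaternion [x, y, z, w].
In Python, from rig import readout, cams, order gives the robot as it stands.
- The arm moves only by the tool apply_moves, never from a script. Its arguments are lists of equal length, an entry for each row: "xyz": the shift along the tool's x, y, z in mm, a list of three; "angular": the turn, a rotation vector about the tool's x, y, z in rad, a list of three; "gripper": the finger opening in mm, from 0 to 91.2. A call has 1 to 5 rows; each row is the pose to reach, as a shift and turn from the pose measured when the call began, along the tool's axes at that moment; what a row does not reach only later rows make up. A row lasts 1/12 s, in which the tool goes at most 41.7 mm and 7.16 degrees, less where a joint would pass 70% of its speed; a pose out of reach is approached as far as the arm can. A call with a gripper value outside its range is refused whole. The fingers move at their own pace and stop on an object; "force" is the grip in N (left out, the last holds). Time passes only in rows, so rows that repeat a pose let the fingers close. It gives the time, the measured TCP pose, the force and the opening at its end, in the units of the state.
- readout.observe(): the state, without advancing time (a new reading comes with each control period).
- cams.capture(name): name is "scene" or "top" or "wrist"; returns the picture (384x512x3 uint8, red, green, blue); there is no depth.
- cams.camera_model(name): a dict with "fx", "fy", "cx", "cy" (pixels), "origin" and "rotation" of the camera in the world. Camera axes: x right, y up, looking along -z (the intrinsics and any distortion apply to the point x, -y, -z); pixel columns grow to the right and rows downward; lengths in m; the calibration is good to about 2 mm. A picture is of the moment at which its call begins: read the wrist's pose just before it. camera_model takes no time and is no camera call; for the wrist camera it gives the pose at the moment of the call.
- order.hand_in(): hands the job in, once; it reports no verdict.
The state is a dict: "clock": time; "qpos": joint angles; "joint_vel": joint speeds; "effort": joint torques, N m; "tcp_pos": TCP position; "orientation": TCP orientation; "force": force on the tool from outside, world axes, zero at the start; "moment": the same for the moment, N m; "width": opening from 0.0 (shut) to 1.0 (fully open).
Only numpy, scipy, OpenCV 4.12 (cv2) and the standard library are available. Lean on these libraries where they do the work, as an engineer would, in place of code of your own. Each camera call takes 0.05 s, during which the arm holds its last target. There are 200 camera calls.

## Working session

There is one attempt and no reset: what is moved stays moved. The work goes in short steps, Python scripts to look and compute and a tool call to move; the robot and the scene stay as the last step left them, time stands still between calls to the robot, and variables do not carry over. Pictures are saved under pics/ and viewed, about 8 in all and at most 12, crops included, and the job is handed in when it is done.

Besides the shell and the picture viewer there is one more tool, called after "Emit:" by a JSON object that holds its "api" and its "payload", one argument or row to a line. apply_moves: Moves the arm, as the interface text tells. Its arguments: {"type":"object","properties":{"xyz":{"type":"array","items":{"type":"array","items":{"type":"number"}}},"angular":{"type":"array","items":{"type":"array","items":{"type":"number"}}},"gripper":{"type":"array","items":{"type":"number"}},"force":{"type":"number"}},"required":["xyz","angular","gripper"]}

```bash
ls; mkdir -p pics; cat > h.py <<'E'
import numpy as np, cv2
from scipy.spatial.transform import Rotation as R
from rig import readout, cams, order
def cap(n,f):
    m=cams.camera_model(n); im=cams.capture(n); cv2.imwrite(f'pics/{f}.png',im[:,:,::-1]); np.save(f'pics/{f}.npy',im)
    import pickle; pickle.dump(m,open(f'pics/{f}.pkl','wb')); return im,m
def ray(m,u,v):
    K=np.array([[m['fx'],0,m['cx']],[0,m['fy'],m['cy']],[0,0,1]])
    d=m.get('distortion',None)
    p=cv2.undistortPoints(np.array([[[u,v]]],float),K,np.array(d,float) if d is not None else None)[0,0]
    return np.array(m['origin']),np.array(m['rotation'])@np.array([p[0],-p[1],-1])
def onz(m,u,v,z):
    o,d=ray(m,u,v); return o+d*(z-o[2])/d[2]
def proj(m,P):
    q=np.array(m['rotation']).T@(np.array(P)-m['origin']); return m['cx']+m['fx']*q[0]/-q[2], m['cy']-m['fy']*q[1]/-q[2]
def delta(xyz,Rt=None):
    "shift (mm) and rotvec in current tool axes to reach world xyz, rotation Rt"
    s=readout.observe(); R0=R.from_quat(s['orientation'])
    t=R0.inv().apply(np.array(xyz)-s['tcp_pos'])*1000
    r=(R0.inv()*Rt).as_rotvec() if Rt is not None else np.zeros(3)
    return t.round(1),r.round(3)
def frame(x,z):
    x=np.array(x,float)/np.linalg.norm(x); z=np.array(z,float); z-=x*(z@x); z/=np.linalg.norm(z)
    return R.from_matrix(np.array([x,np.cross(z,x),z]).T)
E
python3 - <<'E'
from h import *
print(readout.observe())
ims=[]
for n in ['top','scene']:
    im,m=cap(n,n+'0'); print(n,m); 
    ims.append(im)
cv2.imwrite('pics/a.png',cv2.resize(ims[0],(800,600),interpolation=cv2.INTER_CUBIC)[:,:,::-1])
cv2.imwrite('pics/b.png',cv2.resize(ims[1],(800,600),interpolation=cv2.INTER_CUBIC)[:,:,::-1])
E
```

```text
pics
{'clock': 0.0, 'qpos': array([ 1.13275074e+00,  3.79446681e-01,  1.73481103e+00,  2.74837961e-06,
        1.02849966e+00, -3.32539312e-02]), 'joint_vel': array([ 1.01887972e-03, -1.37935795e-05, -1.48915500e-04,  1.34938704e-04,
        1.00227814e-03,  6.80133572e-04]), 'effort': array([ 2.20113623e-03, -7.63733125e+01, -4.34355998e+01,  6.51632063e-02,
        4.25203610e-02, -1.12977455e-04]), 'tcp_pos': array([0.2754603 , 0.64302625, 0.18234664]), 'orientation': array([-0.38949943,  0.59065404,  0.38907055,  0.58995093]), 'force': array([ 0.02995763, -0.12715547, -0.34373398]), 'moment': array([-0.03321212,  0.02227857, -0.01538125]), 'width': 1.0016489034327323}
top {'fx': 419.6978775396386, 'fy': 419.6978775396386, 'cx': 254.0283728492905, 'cy': 189.9841407449845, 'origin': array([3.64761921e-01, 4.47871382e-04, 1.25731407e+00]), 'rotation': array([-0.04652966,  0.03406087,  0.71669719, -0.69499639])}
scene {'fx': 379.92135970893656, 'fy': 379.92135970893656, 'cx': 254.12574811101643, 'cy': 190.0327800004547, 'origin': array([0.92848182, 0.67377921, 0.84836552]), 'rotation': array([0.10473134, 0.37618611, 0.88264987, 0.26161913])}
```

View pics/a.png

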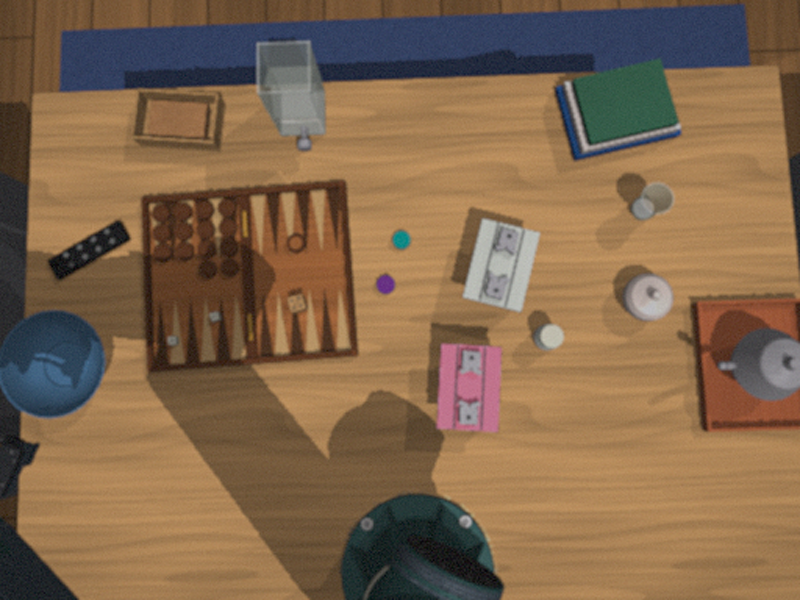

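View pics/b.png

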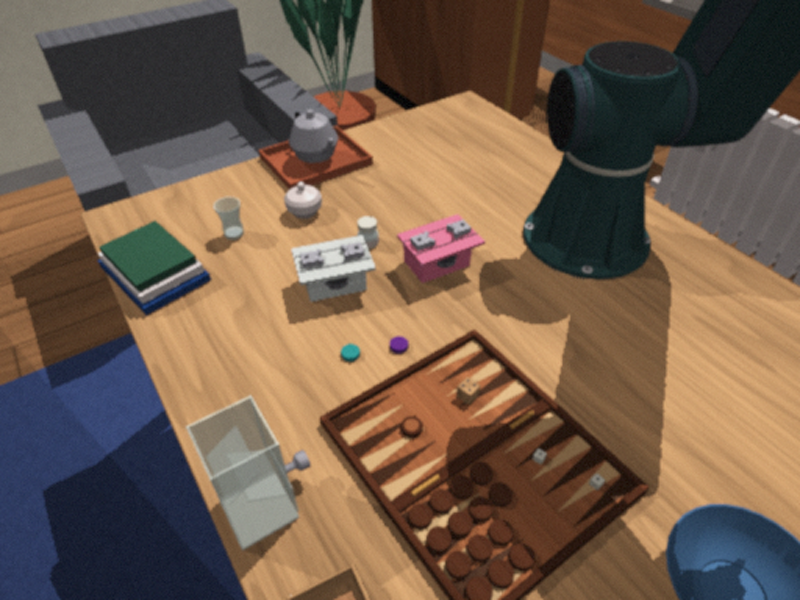

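The top view shows three candidates for the checker. The brown one at (296,242) lies in the board's right half. The turquoise one at (401,239) and the purple one at (386,284) are on the table. The brown one fits; the other two are look-alikes. The vise is the grey-white one at (502,265), and the pink one at (470,388) is a look-alike. I'll measure next.

```bash
python3 - <<'E'
s=open('h.py').read()
s=s.replace("m=cams.camera_model(n); im","m=cams.camera_model(n); m['rotation']=R.from_quat(m['rotation']).as_matrix(); im")
open('h.py','w').write(s)
E
python3 - <<'E'
from h import *
def load(f,n):
    m=cams.camera_model(n); m['rotation']=R.from_quat(m['rotation']).as_matrix(); return np.load(f'pics/{f}.npy'),m
im,m=load('top0','top'); k=0.64
# bed
hsv=cv2.cvtColor(im,cv2.COLOR_RGB2HSV)
x0,x1,y0,y1=288,352,130,206
msk=((hsv[:,:,1]<60)&(hsv[:,:,2]>75)).astype(np.uint8)*255
roi=np.zeros_like(msk); roi[y0:y1,x0:x1]=255; msk&=roi
msk=cv2.morphologyEx(msk,cv2.MORPH_CLOSE,np.ones((5,5)))
cs,_=cv2.findContours(msk,cv2.RETR_EXTERNAL,cv2.CHAIN_APPROX_NONE); c=max(cs,key=cv2.contourArea)
r=cv2.minAreaRect(c); b=cv2.boxPoints(r); P=np.array([onz(m,u,v,.08) for u,v in b]); print('bed',P.round(4),P.mean(0),[np.linalg.norm(P[i]-P[(i+1)%4]).round(4) for i in range(4)])
# checker (dark-ish ring) crop
sub=im[135:175,172:208]; 
big=cv2.resize(im[120:215,85:360],None,fx=2.9,fy=2.9,interpolation=cv2.INTER_CUBIC)
ov=cv2.drawContours(im.copy(),[b.astype(int)],-1,(255,0,0),1)
A=cv2.resize(im[125:210,150:235],(400,400),interpolation=cv2.INTER_CUBIC); B=cv2.resize(ov[125:210,280:365],(400,400),interpolation=cv2.INTER_CUBIC)
im2,m2=load('scene0','scene')
C=cv2.resize(im2[240:300,220:310],(400,200+67),interpolation=cv2.INTER_CUBIC); D=cv2.resize(im2[140:205,175:255],(400,267),interpolation=cv2.INTER_CUBIC)
out=np.vstack([np.hstack([A,B])[:320],np.hstack([C,D])]) if 0 else np.vstack([np.hstack([A,B])[:330],np.hstack([C,D])])
cv2.imwrite('pics/c.png',out[:,:,::-1])
E
```

```text
bed [[ 0.4962 -0.0962  0.08  ]
 [ 0.6424 -0.1388  0.08  ]
 [ 0.6111 -0.2456  0.08  ]
 [ 0.4659 -0.2018  0.08  ]] [ 0.55388853 -0.17061036  0.08      ] [np.float64(0.1523), np.float64(0.1114), np.float64(0.1516), np.float64(0.1099)]
```

View pics/c.png

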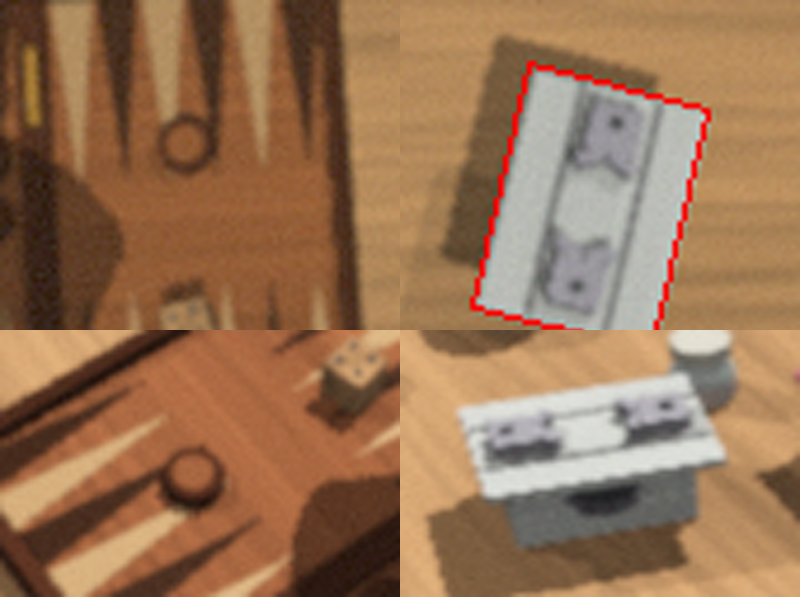

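The brown checker stands alone on the right half, with its light top and dark ring centred near top-image pixel (189.5,155.4). The cube is about 110 mm away. The bed measures 152x111 mm, close to the true 150x108, and the red box fits its outline. The wheel shows under the front edge that faces the board.

```bash
python3 - <<'E'
from h import *
def load(f,n):
    m=cams.camera_model(n); m['rotation']=R.from_quat(m['rotation']).as_matrix(); return np.load(f'pics/{f}.npy'),m
_,m=load('top0','top'); _,m2=load('scene0','scene')
print('checker',onz(m,189.5,155.4,.022),onz(m2,263,272,.022))
bed=[.5539,-.1706,.08]
print('bed in scene',proj(m2,bed))
vx=np.array([-.2802,-.9599,0]); vx=np.array([-(.6424-.4962),.0,0])
P=np.array([[.4962,-.0962],[.6424,-.1388],[.6111,-.2456],[.4659,-.2018]])
vy=(P[1]-P[0]+P[2]-P[3]); vy/=np.linalg.norm(vy); vx=(P[3]-P[0]+P[2]-P[1]); vx/=np.linalg.norm(vx); print(vx,vy,vx@vy, np.degrees(np.arctan2(vx[1],vx[0])),np.degrees(np.arctan2(-vy[0],vy[1])))
s=readout.observe(); print(R.from_quat(s['orientation']).as_matrix().round(3))
c=onz(m,189.5,155.4,.022)
a=np.radians(-105.5); z=np.array([np.cos(a),np.sin(a),0])
for sg in (1,-1):
    print(sg,delta([c[0],c[1],.15],frame([0,0,-1],sg*z)))
E
```

```text
checker [0.61713785 0.21060941 0.022     ] [0.6187668  0.21560595 0.022     ]
bed in scene (np.float64(211.96342682555255), np.float64(164.22942676307778))
[-0.27854113 -0.9604243 ] [ 0.95874499 -0.28426756] 0.005967556008559178 -106.17315432168374 -106.51507212438302
[[-0.    -0.919  0.394]
 [-0.001  0.394  0.919]
 [-1.     0.    -0.001]]
1 (array([  32.7, -484.3, -263. ]), array([ 3.007e+00, -0.000e+00,  1.000e-03]))
-1 (array([  32.7, -484.3, -263. ]), array([-0.134, -0.001, -0.   ]))
```

Emit:
{"api": "apply_moves", "payload": {
  "xyz": [
    [0,-484,-263],
    [0,-484,-263],
    [0,-484,-263],
    [0,-484,-263],
    [0,-484,-263]
  ],
  "angular": [
    [0,0,0],
    [0,0,0],
    [0,0,0],
    [0,0,0],
    [0,0,0]
  ],
  "gripper": [60,60,60,60,60]
}}

```text
clock: 0.52
tcp_pos: [0.4053, 0.4781, 0.1827]
orientation: [-0.39, 0.591, 0.389, 0.59]
force: [0.8, -0.6, -0.6]
width: 0.674
```

Emit:
{"api": "apply_moves", "payload": {
  "xyz": [
    [0,-300,-162],
    [0,-300,-162],
    [0,-300,-162],
    [0,-300,-162],
    [0,-300,-162]
  ],
  "angular": [
    [0,0,0],
    [0,0,0],
    [0,0,0],
    [0,0,0],
    [0,0,0]
  ],
  "gripper": [60,60,60,60,60]
}}

```text
clock: 0.93
tcp_pos: [0.5347, 0.3145, 0.1828]
orientation: [-0.39, 0.591, 0.389, 0.59]
force: [0.1, 0.9, -0.0]
width: 0.655
```

```bash
python3 - <<'E'
from h import *
a=np.radians(-106.3); z=np.array([np.cos(a),np.sin(a),0])
print(delta([.617,.211,.15],frame([0,0,-1],-z)))
E
```

```text
(array([  32.8, -116.4,  -62.8]), array([-0.12 , -0.002, -0.   ]))
```

Emit:
{"api": "apply_moves", "payload": {
  "xyz": [
    [10,-116,-63],
    [20,-116,-63],
    [33,-116,-63],
    [33,-116,-63],
    [33,-116,-63]
  ],
  "angular": [
    [-0.12,0,0],
    [-0.12,0,0],
    [-0.12,0,0],
    [-0.12,0,0],
    [-0.12,0,0]
  ],
  "gripper": [60,60,60,60,60]
}}

```text
clock: 1.35
tcp_pos: [0.6171, 0.2082, 0.1479]
orientation: [-0.423, 0.568, 0.423, 0.565]
force: [-0.0, -0.6, -0.4]
width: 0.656
```

```bash
python3 - <<'E'
from h import *
print(readout.observe()['tcp_pos'])
im,m=cap('wrist','w1'); print(m['origin'],proj(m,[.617,.211,.022]))
cv2.imwrite('pics/w1b.png',cv2.resize(im,(800,600))[:,:,::-1])
g=cv2.medianBlur(cv2.cvtColor(im,cv2.COLOR_RGB2GRAY),5)
print(cv2.HoughCircles(g,cv2.HOUGH_GRADIENT,1.5,40,param1=80,param2=30,minRadius=20,maxRadius=90))
E
```

```text
[0.61708983 0.20820212 0.14785321]
[0.54856773 0.22894369 0.34868282] (np.float64(259.4459710846986), np.float64(179.45111497126146))
[[[311.25     183.75      85.850006]
  [420.75      93.75      87.5     ]
  [260.25     140.25      84.2     ]
  [372.75     134.25      85.850006]
  [359.25      86.25      75.95    ]
  [326.25     126.75      89.149994]
  [243.75     102.75      87.5     ]
  [423.75     156.75      49.550003]
  [420.75     227.25      79.25    ]
  [291.75     261.75      75.95    ]
  [252.75     221.25      84.2     ]
  [203.25      65.25      74.3     ]
  [467.25     146.25      56.      ]
  [378.75     245.25      77.600006]
  [212.25     228.75      77.600006]
  [398.25     189.75      41.3     ]
  [111.75     176.25      82.55    ]
  [249.75     269.25      82.55    ]
  [195.75      21.75      84.2     ]
  [303.75      74.25      80.899994]
  [408.75      54.75      85.850006]
  [105.75     131.25      89.149994]
  [108.75      78.75      89.149994]
  [350.25     174.75      47.9     ]
  [170.25     104.25      59.449997]
  [242.25      51.75      44.6     ]
  [254.25       9.75      74.3     ]
  [153.75     189.75      42.95    ]
  [354.75      14.25      57.5     ]
  [248.25     180.75      47.9     ]
  [162.75      56.25      44.6     ]
  [333.75     255.75      38.      ]
  [174.75     248.25      57.800003]
  [468.75     194.25      49.550003]
  [453.75      68.25      59.449997]
  [308.25     224.25      56.15    ]
  [456.75     261.75      52.85    ]
  [116.25     284.25      66.05    ]
  [ 38.25     273.75      31.55    ]
  [423.75      14.25      39.65    ]
  [314.25       3.75      52.4     ]
  [207.75     120.75      36.35    ]
  [419.25     284.25      54.35    ]
  [288.75      36.75      31.4     ]
  [113.25     228.75      22.25    ]
  [ 59.25     188.25      45.949997]
  [206.25     273.75      33.05    ]]]
```

View pics/w1b.png

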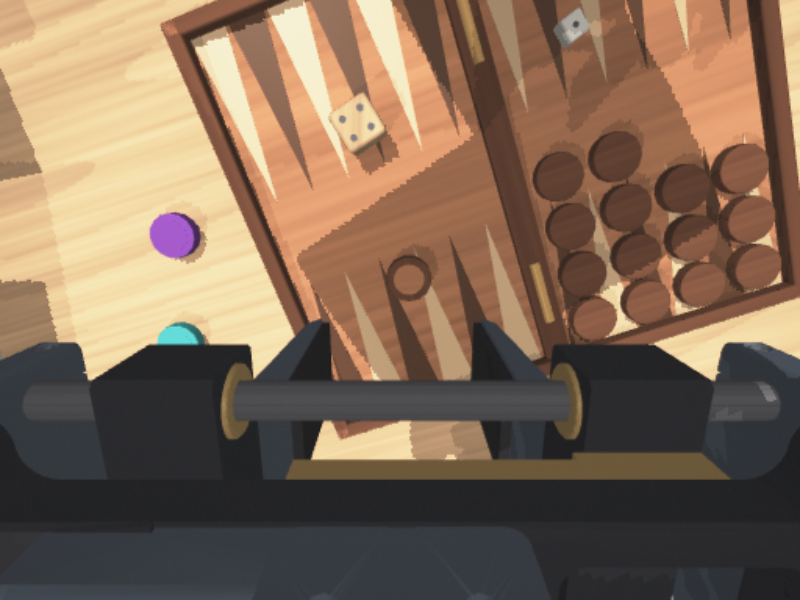

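The wrist view shows the checker between the finger lines at (408,278) in the 800 px picture, within 2 px of its predicted place. The cube at (356,123) is well clear.

```bash
python3 - <<'E'
from h import *
m=cams.camera_model('wrist'); m['rotation']=R.from_quat(m['rotation']).as_matrix()
c=onz(m,261.3,177.4,.022); print(c)
a=np.radians(-106.3); z=np.array([np.cos(a),np.sin(a),0])
c=(c+[.617,.2106,.022])/2
print(c,delta([c[0],c[1],.013],frame([0,0,-1],-z)))
E
```

```text
[0.61473928 0.21554684 0.022     ]
[0.61586964 0.21307342 0.022     ] (array([135.7,   1.1,   3.3]), array([-0.002, -0.002, -0.002]))
```

Emit:
{"api": "apply_moves", "payload": {
  "xyz": [
    [35,1,4],
    [70,1,4],
    [100,1,4],
    [125,1,4],
    [135,1,4]
  ],
  "angular": [
    [0,0,0],
    [0,0,0],
    [0,0,0],
    [0,0,0],
    [0,0,0]
  ],
  "gripper": [60,60,60,60,60]
}}

```text
clock: 1.82
tcp_pos: [0.6136, 0.2147, 0.0109]
orientation: [-0.423, 0.568, 0.424, 0.564]
force: [0.1, 0.4, -0.3]
width: 0.654
```

Emit:
{"api": "apply_moves", "payload": {
  "xyz": [
    [0,0,0],
    [0,0,0],
    [0,0,0],
    [0,0,0],
    [0,0,0]
  ],
  "angular": [
    [0,0,0],
    [0,0,0],
    [0,0,0],
    [0,0,0],
    [0,0,0]
  ],
  "gripper": [60,20,20,20,20],
  "force": 15
}}

```text
clock: 2.23
tcp_pos: [0.6145, 0.2151, 0.0125]
orientation: [-0.424, 0.568, 0.424, 0.564]
force: [-0.2, 0.2, 0.1]
width: 0.397
```

Emit:
{"api": "apply_moves", "payload": {
  "xyz": [
    [0,0,0],
    [-30,0,0],
    [-70,0,0],
    [-110,0,0],
    [-140,0,0]
  ],
  "angular": [
    [0,0,0],
    [0,0,0],
    [0,0,0],
    [0,0,0],
    [0,0,0]
  ],
  "gripper": [20,20,20,20,20],
  "force": 20
}}

```text
clock: 2.65
tcp_pos: [0.6159, 0.2155, 0.1562]
orientation: [-0.424, 0.567, 0.424, 0.565]
force: [1.0, 0.1, 0.4]
width: 0.219
```

```bash
python3 - <<'E'
from h import *
a=np.radians(-106.3); z=np.array([np.cos(a),np.sin(a),0])
print(readout.observe()['width'],delta([.554,-.1706,.16],frame([0,0,-1],-z)))
E
```

```text
0.21914594125874412 (array([  -3.2,  -49.3, -388. ]), array([-0.001, -0.002, -0.001]))
```

The opening closed to 20 mm, so the checker wasn't held. I'll look again.

Emit:
{"api": "apply_moves", "payload": {
  "xyz": [
    [0,0,0],
    [0,0,0],
    [0,0,0]
  ],
  "angular": [
    [0,0,0],
    [0,0,0],
    [0,0,0]
  ],
  "gripper": [60,60,60]
}}

```text
clock: 2.9
tcp_pos: [0.6157, 0.2154, 0.1561]
orientation: [-0.424, 0.567, 0.424, 0.565]
force: [-0.2, 0.2, -1.3]
width: 0.41
```

```bash
python3 - <<'E'
from h import *
im,m=cap('wrist','w2'); o=m['origin']; print(readout.observe()['tcp_pos'],proj(m,[.6165,.214,.022]))
cv2.imwrite('pics/w2b.png',cv2.resize(im[60:300,100:420],(800,600),interpolation=cv2.INTER_CUBIC)[:,:,::-1])
E
```

```text
[0.61522277 0.21532869 0.15519832] (np.float64(256.22917703225284), np.float64(179.53578182122223))
```

View pics/w2b.png

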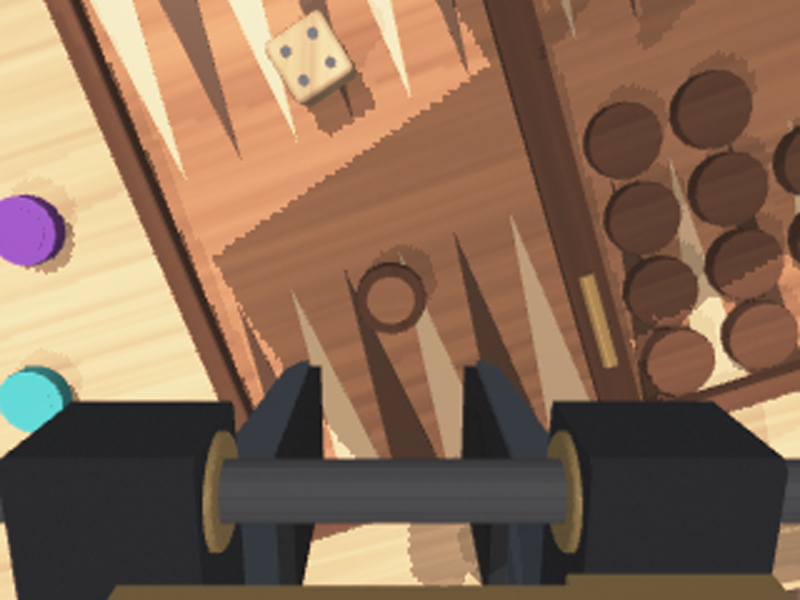

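The checker still lies at (392,298) in the crop, within 1 px of (0.6165, 0.214). The fingers simply hadn't finished closing before the lift. I'll regrasp and give the grip more time.

Emit:
{"api": "apply_moves", "payload": {
  "xyz": [
    [20,-1,-1],
    [60,-1,-1],
    [100,-1,-1],
    [130,-1,-1],
    [142,-1,-1]
  ],
  "angular": [
    [0,0,0],
    [0,0,0],
    [0,0,0],
    [0,0,0],
    [0,0,0]
  ],
  "gripper": [60,60,60,60,60]
}}

```text
clock: 3.37
tcp_pos: [0.6116, 0.2125, 0.0072]
orientation: [-0.423, 0.57, 0.425, 0.562]
force: [-0.4, -0.9, -0.3]
width: 0.66
```

Emit:
{"api": "apply_moves", "payload": {
  "xyz": [
    [0,0,0],
    [0,0,0],
    [0,0,0],
    [0,0,0],
    [0,0,0]
  ],
  "angular": [
    [0,0,0],
    [0,0,0],
    [0,0,0],
    [0,0,0],
    [0,0,0]
  ],
  "gripper": [50,20,20,20,20],
  "force": 20
}}

```text
clock: 3.78
tcp_pos: [0.6127, 0.2129, 0.0089]
orientation: [-0.423, 0.569, 0.425, 0.563]
force: [-0.5, -0.0, 0.6]
width: 0.326
```

Emit:
{"api": "apply_moves", "payload": {
  "xyz": [
    [0,0,0],
    [0,0,0],
    [0,0,0]
  ],
  "angular": [
    [0,0,0],
    [0,0,0],
    [0,0,0]
  ],
  "gripper": [20,20,20]
}}

```text
clock: 4.03
tcp_pos: [0.6131, 0.213, 0.0096]
orientation: [-0.423, 0.569, 0.424, 0.563]
force: [0.2, -0.2, -0.4]
width: 0.217
```

The fingers closed past it again, so I'll look from where the arm stands.

```bash
python3 - <<'E'
from h import *
s=readout.observe()
im,m=cap('wrist','w3'); im2,m2=cap('scene','s3')
t=np.array(s['tcp_pos']); print(t,proj(m,t),proj(m2,t),proj(m,[.6165,.214,.022]),proj(m2,[.6165,.214,.022]),s['width'])
u,v=map(int,proj(m2,t))
A=cv2.resize(im[120:384,100:420],(480,396)); B=cv2.resize(im2[v-50:v+40,u-40:u+40],(320,360),interpolation=cv2.INTER_CUBIC)
B=np.vstack([B,np.zeros((36,320,3),np.uint8)])
cv2.imwrite('pics/w3b.png',np.hstack([A,B])[:,:,::-1])
E
```

```text
[0.61312732 0.21303168 0.0096336 ] (np.float64(257.01977772795505), np.float64(214.91182365185796)) (np.float64(264.2401606785093), np.float64(272.99583902335695)) (np.float64(259.50510294341), np.float64(224.35049012593475)) (np.float64(263.3884695267996), np.float64(271.1424077774187)) 0.21684125675611768
```

View pics/w3b.png

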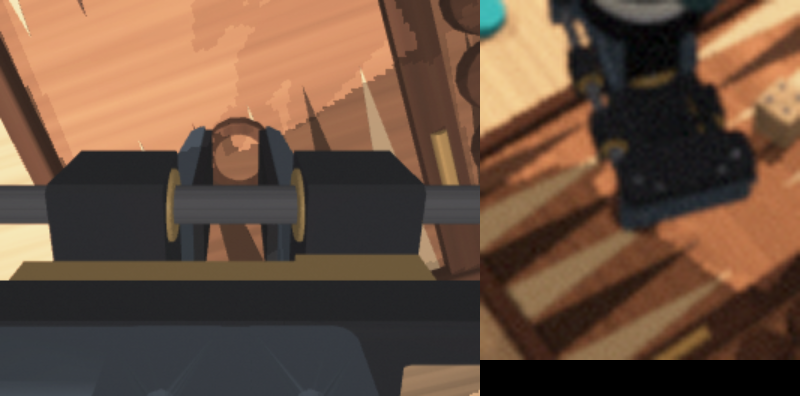

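```bash
python3 - <<'E'
from h import *
s=readout.observe(); R0=R.from_quat(s['orientation']); m=cams.camera_model('wrist'); m['rotation']=R.from_quat(m['rotation']).as_matrix()
f=lambda P:[round((proj(m,P)[0]-100)*1.5),round((proj(m,P)[1]-120)*1.5)]
for x,y,h in [(0,-16,10),(0,-16,18),(-10,-16,10),(-40,-16,10),(0,16,10),(-12,-16,18),(-12,-18,10)]:
    print(x,y,h,[f(s['tcp_pos']+R0.apply(np.array([x,y,z])/1000)) for z in (-h,h)])
print(m['fx'],s['effort'].round(1),s['force'])
E
```

```text
0 -16 10 [[217, 171], [255, 171]]
0 -16 18 [[201, 171], [270, 171]]
-10 -16 10 [[216, 179], [255, 179]]
-40 -16 10 [[213, 209], [259, 209]]
0 16 10 [[216, 113], [255, 113]]
-12 -16 18 [[199, 181], [272, 181]]
-12 -18 10 [[216, 185], [256, 185]]
273.6266919303452 [  0.  -78.3 -32.3   0.    0.1  -0. ] [ 0.11925789 -0.9487489  -0.15647445]
```

Projections suggest the fingertips sit higher than the reported TCP. I'll open the fingers and feel for the floor gently.

Emit:
{"api": "apply_moves", "payload": {
  "xyz": [
    [0,-2,1],
    [0,-2,1],
    [0,-2,1],
    [0,-2,1],
    [0,-2,1]
  ],
  "angular": [
    [0,0,0],
    [0,0,0],
    [0,0,0],
    [0,0,0],
    [0,0,0]
  ],
  "gripper": [60,60,60,60,60]
}}

```text
clock: 4.55
tcp_pos: [0.615, 0.2133, 0.0091]
orientation: [-0.423, 0.569, 0.425, 0.563]
force: [0.1, 0.2, -0.5]
width: 0.555
```

Emit:
{"api": "apply_moves", "payload": {
  "xyz": [
    [0,0,0],
    [1,0,0],
    [2,0,0],
    [3,0,0],
    [3,0,0]
  ],
  "angular": [
    [0,0,0],
    [0,0,0],
    [0,0,0],
    [0,0,0],
    [0,0,0]
  ],
  "gripper": [60,60,60,60,60]
}}

```text
clock: 4.97
tcp_pos: [0.6147, 0.2133, 0.0058]
orientation: [-0.423, 0.569, 0.425, 0.563]
force: [0.0, 0.1, -0.4]
width: 0.662
```

```bash
python3 - <<'E'
from h import *
s=readout.observe(); print(s['tcp_pos'],s['force'],s['width'],R.from_quat(s['orientation']).as_matrix().round(3))
import subprocess
im,m=cap('wrist','w4'); im2,m2=cap('scene','s4')
R0=R.from_quat(s['orientation'])
for x,y,h in [(0,16,30),(0,16,44),(0,-16,30)]:
    print(x,y,h,[np.round(proj(m,s['tcp_pos']+R0.apply(np.array([x,y,z])/1000))) for z in (-h,h)])
cv2.imwrite('pics/w4b.png',cv2.resize(im[140:320,140:380],(800,600),interpolation=cv2.INTER_CUBIC)[:,:,::-1])
E
```

```text
[0.61474306 0.21326717 0.00580573] [ 0.04405435  0.1132868  -0.3790889 ] 0.6620725429451638 [[-0.008 -0.959  0.282]
 [-0.003  0.282  0.96 ]
 [-1.     0.007 -0.006]]
0 16 30 [array([218., 195.]), array([296., 195.])]
0 16 44 [array([199., 195.]), array([315., 195.])]
0 -16 30 [array([219., 234.]), array([295., 234.])]
```

View pics/w4b.png

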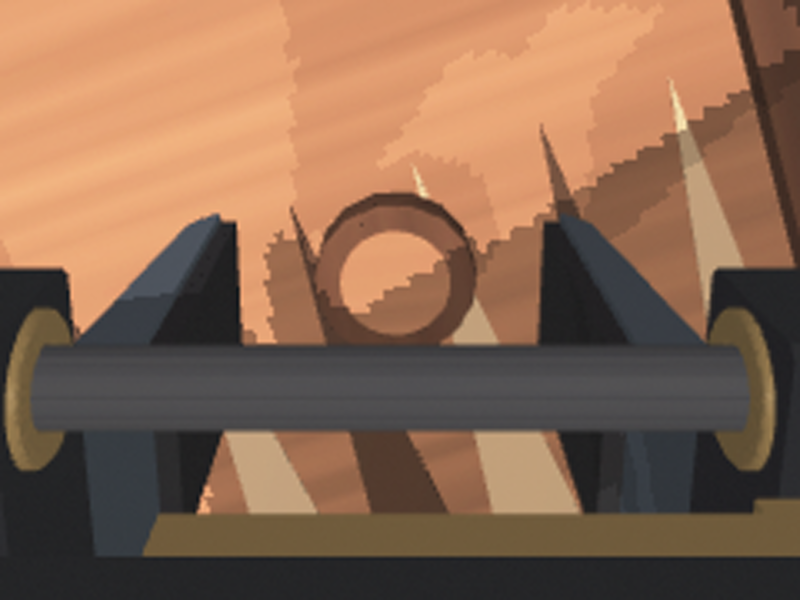

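No contact at a reported z of 5.8 mm. The finger tips look about 25 mm nearer the camera than the TCP, so I'll go on feeling downward in small steps.

Emit:
{"api": "apply_moves", "payload": {
  "xyz": [
    [2,0,0],
    [4,0,0],
    [6,0,0],
    [6,0,0]
  ],
  "angular": [
    [0,0,0],
    [0,0,0],
    [0,0,0],
    [0,0,0]
  ],
  "gripper": [60,60,60,60]
}}

```text
clock: 5.4
tcp_pos: [0.6146, 0.2132, -0.0005]
orientation: [-0.423, 0.569, 0.425, 0.563]
force: [0.3, 0.6, 0.1]
width: 0.655
```

Emit:
{"api": "apply_moves", "payload": {
  "xyz": [
    [2,0,0],
    [4,0,0],
    [6,0,0],
    [6,0,0]
  ],
  "angular": [
    [0,0,0],
    [0,0,0],
    [0,0,0],
    [0,0,0]
  ],
  "gripper": [60,60,60,60]
}}

```text
clock: 5.73
tcp_pos: [0.6142, 0.2131, -0.007]
orientation: [-0.423, 0.569, 0.425, 0.563]
force: [-0.2, -1.0, 0.7]
width: 0.656
```

Emit:
{"api": "apply_moves", "payload": {
  "xyz": [
    [2,0,0],
    [4,0,0],
    [4,0,0]
  ],
  "angular": [
    [0,0,0],
    [0,0,0],
    [0,0,0]
  ],
  "gripper": [60,60,60]
}}

```text
clock: 5.98
tcp_pos: [0.6139, 0.213, -0.0115]
orientation: [-0.423, 0.57, 0.425, 0.562]
force: [-0.7, -0.2, -0.0]
width: 0.657
```

Emit:
{"api": "apply_moves", "payload": {
  "xyz": [
    [1,0,0],
    [2,0,0],
    [3,0,0],
    [3,0,0]
  ],
  "angular": [
    [0,0,0],
    [0,0,0],
    [0,0,0],
    [0,0,0]
  ],
  "gripper": [60,60,60,60]
}}

```text
clock: 6.32
tcp_pos: [0.6137, 0.2129, -0.0147]
orientation: [-0.423, 0.57, 0.425, 0.562]
force: [0.2, -0.1, 0.3]
width: 0.662
```

Emit:
{"api": "apply_moves", "payload": {
  "xyz": [
    [1,0,0],
    [2,0,0],
    [2,0,0]
  ],
  "angular": [
    [0,0,0],
    [0,0,0],
    [0,0,0]
  ],
  "gripper": [60,60,60]
}}

```text
clock: 6.57
tcp_pos: [0.6136, 0.2129, -0.0169]
orientation: [-0.423, 0.57, 0.425, 0.562]
force: [0.2, -0.3, -0.0]
width: 0.655
```

Emit:
{"api": "apply_moves", "payload": {
  "xyz": [
    [1,0,0],
    [2,0,0],
    [3,0,0],
    [3,0,0]
  ],
  "angular": [
    [0,0,0],
    [0,0,0],
    [0,0,0],
    [0,0,0]
  ],
  "gripper": [60,60,60,60]
}}

```text
clock: 6.9
tcp_pos: [0.6135, 0.2129, -0.0201]
orientation: [-0.423, 0.57, 0.425, 0.562]
force: [-0.2, -0.2, 0.5]
width: 0.658
```

Emit:
{"api": "apply_moves", "payload": {
  "xyz": [
    [0,-2,1],
    [0,-2,1],
    [0,-2,1],
    [0,-2,1],
    [0,-2,1]
  ],
  "angular": [
    [0,0,0],
    [0,0,0],
    [0,0,0],
    [0,0,0],
    [0,0,0]
  ],
  "gripper": [25,25,25,25,25]
}}

```text
clock: 7.32
tcp_pos: [0.6157, 0.2133, -0.0201]
orientation: [-0.423, 0.57, 0.425, 0.562]
force: [-0.3, 0.9, -0.4]
width: 0.385
```

Emit:
{"api": "apply_moves", "payload": {
  "xyz": [
    [0,0,0],
    [0,0,0],
    [0,0,0],
    [0,0,0]
  ],
  "angular": [
    [0,0,0],
    [0,0,0],
    [0,0,0],
    [0,0,0]
  ],
  "gripper": [25,25,25,25]
}}

```text
clock: 7.65
tcp_pos: [0.6156, 0.2132, -0.0201]
orientation: [-0.423, 0.57, 0.425, 0.562]
force: [-0.7, 0.7, -0.1]
width: 0.389
```

The disc is now held, with the opening stalled at 35.5 mm. The true fingertips end about 30 mm short of the reported TCP. I'll use relative heights from here: disc on the floor (z=10 mm) corresponds to TCP z=-20 mm.

Emit:
{"api": "apply_moves", "payload": {
  "xyz": [
    [-10,0,0],
    [-40,0,0],
    [-80,0,0],
    [-120,0,0],
    [-140,0,0]
  ],
  "angular": [
    [0,0,0],
    [0,0,0],
    [0,0,0],
    [0,0,0],
    [0,0,0]
  ],
  "gripper": [25,25,25,25,25]
}}

```text
clock: 8.07
tcp_pos: [0.6189, 0.2144, 0.1254]
orientation: [-0.423, 0.568, 0.424, 0.564]
force: [1.5, 0.1, 0.8]
width: 0.384
```

```bash
python3 - <<'E'
from h import *
a=np.radians(-106.3); z=np.array([np.cos(a),np.sin(a),0])
print(readout.observe()['width'],delta([.554,-.1706,.12],frame([0,0,-1],-z)))
im,m=cap('wrist','w5')
cv2.imwrite('pics/w5b.png',cv2.resize(im[140:320,140:380],(800,600),interpolation=cv2.INTER_CUBIC)[:,:,::-1])
E
```

```text
0.38388198883943786 (array([   6.7,  -46.2, -387.6]), array([-0.001, -0.004, -0.005]))
```

View pics/w5b.png

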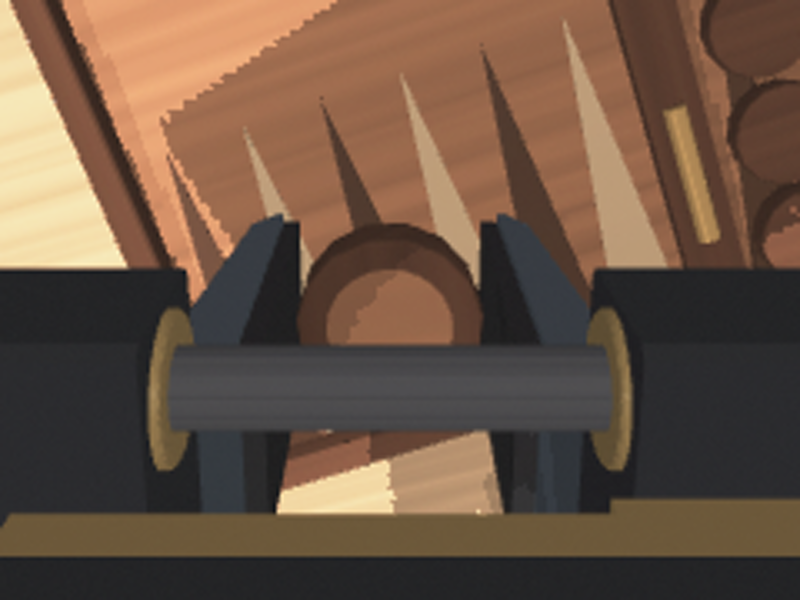

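The checker is held level between the pads at crop (391,308). I'll work out its place in the tool frame from this view.

```bash
python3 - <<'E'
from h import *
s=readout.observe();R0=R.from_quat(s['orientation']); m=cams.camera_model('wrist'); m['rotation']=R.from_quat(m['rotation']).as_matrix()
o,d=ray(m,257.3,232.4)
for D in (.173,.18,.187): print(D,(R0.inv().apply(o+d*D-s['tcp_pos'])*1000).round(1))
print((R0.inv().apply(o-s['tcp_pos'])*1000).round(1), R0.inv().apply(m['rotation']@np.array([0,0,-1])).round(3))
E
```

```text
0.173 [-40.    2.7   0.1]
0.18 [-33.5  -0.1   0.1]
0.187 [-27.   -3.    0.1]
[-2.006e+02  7.210e+01 -2.000e-01] [ 0.967 -0.253 -0.001]
```

Emit:
{"api": "apply_moves", "payload": {
  "xyz": [
    [6,-46,-388],
    [6,-46,-388],
    [6,-46,-388],
    [6,-46,-388],
    [6,-46,-388]
  ],
  "angular": [
    [0,0,0],
    [0,0,0],
    [0,0,0],
    [0,0,0],
    [0,0,0]
  ],
  "gripper": [25,25,25,25,25]
}}

```text
clock: 8.53
tcp_pos: [0.5833, 0.0065, 0.1219]
orientation: [-0.424, 0.567, 0.424, 0.565]
force: [1.0, -1.2, -0.9]
width: 0.386
```

```bash
python3 - <<'E'
from h import *
a=np.radians(-106.3); z=np.array([np.cos(a),np.sin(a),0])
print(readout.observe()['width'],delta([.554,-.1706,.12],frame([0,0,-1],-z)))
E
```

```text
0.38630249540784045 (array([   2.3,  -21.7, -178.1]), array([-0.001, -0.002, -0.002]))
```

Emit:
{"api": "apply_moves", "payload": {
  "xyz": [
    [2,-22,-178],
    [2,-22,-178],
    [2,-22,-178],
    [2,-22,-178],
    [2,-22,-178]
  ],
  "angular": [
    [0,0,0],
    [0,0,0],
    [0,0,0],
    [0,0,0],
    [0,0,0]
  ],
  "gripper": [25,25,25,25,25]
}}

```text
clock: 8.95
tcp_pos: [0.5535, -0.1746, 0.1208]
orientation: [-0.424, 0.567, 0.423, 0.565]
force: [0.2, 0.4, -0.0]
width: 0.385
```

```bash
python3 - <<'E'
from h import *
s=readout.observe();print(s['width'],s['joint_vel'].round(2))
im,m=cap('wrist','w6')
cv2.imwrite('pics/w6b.png',cv2.resize(im[100:340,100:420],(800,600),interpolation=cv2.INTER_CUBIC)[:,:,::-1])
vx=np.array([-.281,-.96,0]);vy=np.array([.96,-.281,0]);c=np.array([.554,-.1706,.08])
print([np.round((np.array(proj(m,c+a*vx+b*vy))-100)*2.5) for a,b in [(0,0),(-.054,.075),(-.054,-.075),(.054,.075),(.054,-.075)]])
a=np.radians(-106.3); z=np.array([np.cos(a),np.sin(a),0])
print(delta([.554,-.1706,.0505],frame([0,0,-1],-z)))
E
```

```text
0.38506778514897855 [-0.24  0.04 -0.04  0.01  0.01 -0.22]
[array([404., 248.]), array([540., 430.]), array([563.,  36.]), array([267., 430.]), array([245.,  37.])]
(array([70.2,  0.7,  4.4]), array([-0.004, -0.003, -0.001]))
```

View pics/w6b.png

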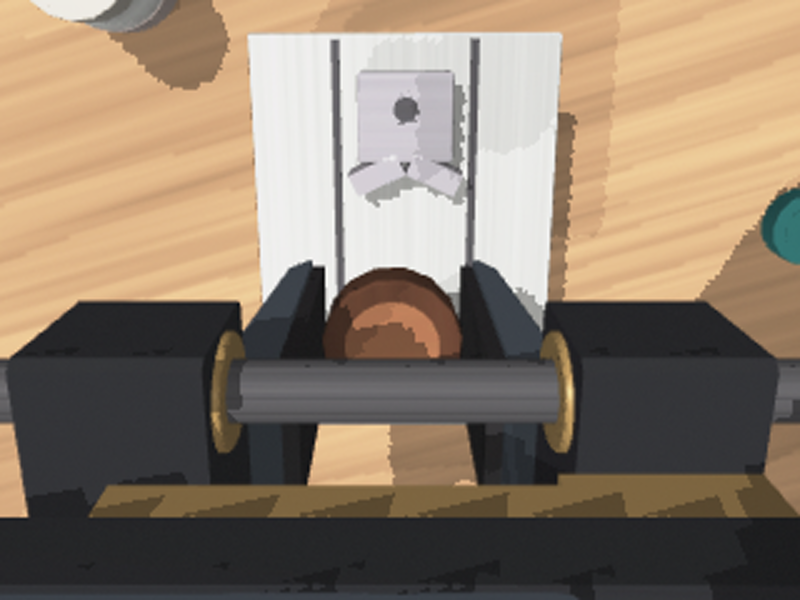

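The far bed corners in the wrist view, (562,33) and (249,34), fall within 4 crop px of prediction. That's about 1 mm. I'll descend.

Emit:
{"api": "apply_moves", "payload": {
  "xyz": [
    [0,0.7,4],
    [20,0.7,4],
    [40,0.7,4],
    [55,0.7,4],
    [60,0.7,4]
  ],
  "angular": [
    [-0.004,-0.003,0],
    [-0.004,-0.003,0],
    [-0.004,-0.003,0],
    [-0.004,-0.003,0],
    [-0.004,-0.003,0]
  ],
  "gripper": [25,25,25,25,25]
}}

```text
clock: 9.42
tcp_pos: [0.5529, -0.1692, 0.0588]
orientation: [-0.423, 0.566, 0.426, 0.565]
force: [-0.6, 0.3, -0.5]
width: 0.387
```

```bash
python3 - <<'E'
from h import *
a=np.radians(-106.3); z=np.array([np.cos(a),np.sin(a),0])
print(readout.observe()['force'],delta([.554,-.1706,.0505],frame([0,0,-1],-z)))
E
```

```text
[-0.61197638  0.26894527 -0.46103581] (array([ 8.3, -1.5, -1. ]), array([ 0.002,  0.001, -0.004]))
```

Emit:
{"api": "apply_moves", "payload": {
  "xyz": [
    [2,-1.5,-1],
    [4,-1.5,-1],
    [6,-1.5,-1],
    [8,-1.5,-1],
    [8,-1.5,-1]
  ],
  "angular": [
    [0,0,-0.004],
    [0,0,-0.004],
    [0,0,-0.004],
    [0,0,-0.004],
    [0,0,-0.004]
  ],
  "gripper": [25,25,25,25,25]
}}

```text
clock: 9.83
tcp_pos: [0.5543, -0.1705, 0.0511]
orientation: [-0.425, 0.565, 0.424, 0.566]
force: [-0.3, -0.2, -0.9]
width: 0.385
```

Emit:
{"api": "apply_moves", "payload": {
  "xyz": [
    [0.5,0,0],
    [1,0,0],
    [1.5,0,0],
    [1.5,0,0]
  ],
  "angular": [
    [0,0,0],
    [0,0,0],
    [0,0,0],
    [0,0,0]
  ],
  "gripper": [25,25,25,25]
}}

```text
clock: 10.17
tcp_pos: [0.5545, -0.1706, 0.0499]
orientation: [-0.425, 0.565, 0.424, 0.566]
force: [0.1, 0.6, 2.4]
width: 0.391
```

Contact at TCP z=0.0499, exactly as predicted. Releasing.

Emit:
{"api": "apply_moves", "payload": {
  "xyz": [
    [0,0,0],
    [0,0,0],
    [0,0,0],
    [0,0,0],
    [0,0,0]
  ],
  "angular": [
    [0,0,0],
    [0,0,0],
    [0,0,0],
    [0,0,0],
    [0,0,0]
  ],
  "gripper": [55,55,55,55,55]
}}

```text
clock: 10.58
tcp_pos: [0.5545, -0.1706, 0.0499]
orientation: [-0.425, 0.565, 0.424, 0.566]
force: [1.1, 0.6, -0.5]
width: 0.605
```

Emit:
{"api": "apply_moves", "payload": {
  "xyz": [
    [-10,0,0],
    [-30,0,0],
    [-60,0,0],
    [-90,0,0],
    [-110,0,0]
  ],
  "angular": [
    [0,0,0],
    [0,0,0],
    [0,0,0],
    [0,0,0],
    [0,0,0]
  ],
  "gripper": [55,55,55,55,55]
}}

```text
clock: 11.0
tcp_pos: [0.555, -0.1709, 0.1632]
orientation: [-0.425, 0.565, 0.424, 0.566]
force: [-0.1, -0.4, 1.0]
width: 0.605
```

```bash
python3 - <<'E'
from h import *
im,m=cap('wrist','w7'); s=readout.observe(); print(s['tcp_pos'],s['width'],s['qpos'].round(2))
cv2.imwrite('pics/w7b.png',cv2.resize(im[100:340,100:420],(800,600),interpolation=cv2.INTER_CUBIC)[:,:,::-1])
for z in (.08,.092): print((np.array(proj(m,[.554,-.1706,z]))-100)*2.5)
E
```

```text
[ 0.55670603 -0.17149035  0.16636887] 0.6047278686839005 [-0.34  0.21  1.99  0.    0.93 -1.63]
[392.37964349 218.19307145]
[392.41044537 225.3580971 ]
```

View pics/w7b.png

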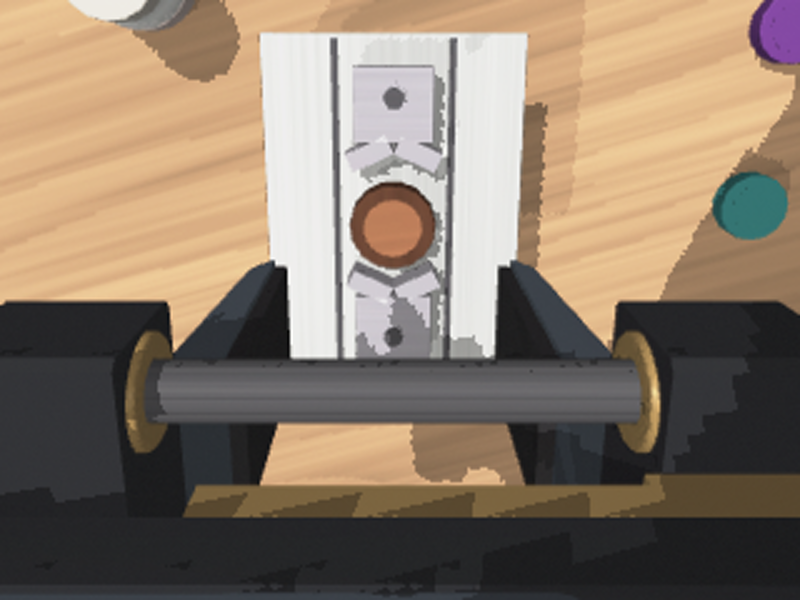

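The checker sits flat and centred at (393,225) between the open jaws, predicted at (392,225), and the hand is clear. Next I'll plan the wheel approach.

```bash
cat > w.py <<'E'
from h import *
import sys
a=np.radians(-106.3); vx=np.array([np.cos(a),np.sin(a),0]); vy=np.array([-np.sin(a),np.cos(a),0]); Z=np.array([0,0,1.])
bed=np.array([.554,-.1706,0]); al=np.radians(45); L=.032
d=vx*np.cos(al)-Z*np.sin(al); n=vx*np.sin(al)+Z*np.cos(al)
Rt=frame(d,vy)
def tcp(x,y,z): # vise coords of tip's top edge middle -> TCP
    return bed+vx*x+vy*y+Z*z-.016*n+L*d
def go(x,y,z): 
    s=readout.observe()
    print('clock',round(s['clock'],2),'force vise',[round(float(s['force']@v),1) for v in (vx,vy,Z)],'edge now',((np.array(s['tcp_pos'])-tcp(0,0,0))@np.array([vx,vy,Z]).T*1000).round(1), 'go',*delta(tcp(x,y,z),Rt))
if len(sys.argv)>1: go(*map(float,sys.argv[1:]))
E
python3 w.py -.13 -.015 .15; python3 -c "
from w import *
print(d@Z, Rt.as_matrix().round(2), tcp(-.13,-.015,.15))"
```

```text
clock 11.05 force vise [1.0, 3.5, 3.9] edge now [-11.2   2.8 200.3] go [ 50.2  18.  118.8] [ 1.481  0.62  -0.608]
-0.7071067811865475 [[-0.2   0.2   0.96]
 [-0.68  0.68 -0.28]
 [-0.71 -0.71 -0.  ]] [ 0.57291421 -0.05247427  0.11605887]
```

Emit:
{"api": "apply_moves", "payload": {
  "xyz": [
    [0,18,40],
    [0,18,80],
    [0,18,119],
    [0,18,119],
    [0,18,119]
  ],
  "angular": [
    [1.481,0.62,-0.608],
    [1.481,0.62,-0.608],
    [1.481,0.62,-0.608],
    [1.481,0.62,-0.608],
    [1.481,0.62,-0.608]
  ],
  "gripper": [0,0,0,0,0]
}}

```text
clock: 11.47
tcp_pos: [0.5731, -0.0512, 0.1673]
orientation: [-0.381, 0.649, 0.216, 0.622]
force: [0.3, -0.5, -0.1]
width: 0.27
```

```bash
python3 w.py -.13 -.015 .15
```

```text
clock 11.47 force vise [0.4, 0.4, -0.1] edge now [-131.2  -15.2  201.2] go [50.   9.2  5.8] [ 1.078  0.441 -0.445]
```

Emit:
{"api": "apply_moves", "payload": {
  "xyz": [
    [0,0,0],
    [0,0,0],
    [0,0,0],
    [0,0,0],
    [0,0,0]
  ],
  "angular": [
    [1.078,0.441,-0.445],
    [1.078,0.441,-0.445],
    [1.078,0.441,-0.445],
    [1.078,0.441,-0.445],
    [1.078,0.441,-0.445]
  ],
  "gripper": [0,0,0,0,0]
}}

```text
clock: 11.88
tcp_pos: [0.573, -0.0511, 0.1681]
orientation: [-0.294, 0.701, -0.071, 0.646]
force: [-0.5, -1.0, 0.6]
width: 0.006
```

```bash
python3 w.py -.13 -.015 .15
```

```text
clock 11.88 force vise [1.1, -0.2, 0.6] edge now [-131.4  -15.3  202. ] go [45.7 23.8  7.5] [ 0.548  0.224 -0.226]
```

Emit:
{"api": "apply_moves", "payload": {
  "xyz": [
    [0,0,0],
    [0,0,0],
    [0,0,0],
    [0,0,0],
    [0,0,0]
  ],
  "angular": [
    [0.548,0.224,-0.226],
    [0.548,0.224,-0.226],
    [0.548,0.224,-0.226],
    [0.548,0.224,-0.226],
    [0.548,0.224,-0.226]
  ],
  "gripper": [0,0,0,0,0]
}}

```text
clock: 12.3
tcp_pos: [0.573, -0.0507, 0.1687]
orientation: [-0.177, 0.685, -0.357, 0.61]
force: [0.2, -0.9, 0.4]
width: 0.007
```

```bash
python3 w.py -.13 -.015 .15;python3 w.py -.085 -.012 .038
```

```text
clock 12.3 force vise [0.8, 0.4, 0.4] edge now [-131.7  -15.4  202.6] go [38.6 35.9  0.5] [ 0.008  0.004 -0.003]
clock 12.3 force vise [0.8, 0.4, 0.4] edge now [-131.7  -15.4  202.6] go [149.7  82.9   3.5] [ 0.008  0.004 -0.003]
```

Emit:
{"api": "apply_moves", "payload": {
  "xyz": [
    [35,20,1],
    [70,40,2],
    [105,58,3],
    [135,75,3],
    [150,83,3]
  ],
  "angular": [
    [0,0,0],
    [0,0,0],
    [0,0,0],
    [0,0,0],
    [0,0,0]
  ],
  "gripper": [0,0,0,0,0]
}}

```text
clock: 12.72
tcp_pos: [0.5605, -0.0975, 0.0005]
orientation: [-0.178, 0.687, -0.357, 0.608]
force: [0.7, -1.2, -0.7]
width: 0.003
```

```bash
python3 w.py -.05 -.012 .038; python3 - <<'E'
from h import *
im,m=cap('scene','s8')
cv2.imwrite('pics/s8b.png',cv2.resize(im[120:240,150:310],(800,600),interpolation=cv2.INTER_CUBIC)[:,:,::-1])
E
```

```text
clock 12.72 force vise [0.9, 1.0, -0.7] edge now [-83.3 -14.3  34.5] go [ 21.  -26.1   2. ] [ 0.009  0.001 -0.002]
```

View pics/s8b.png

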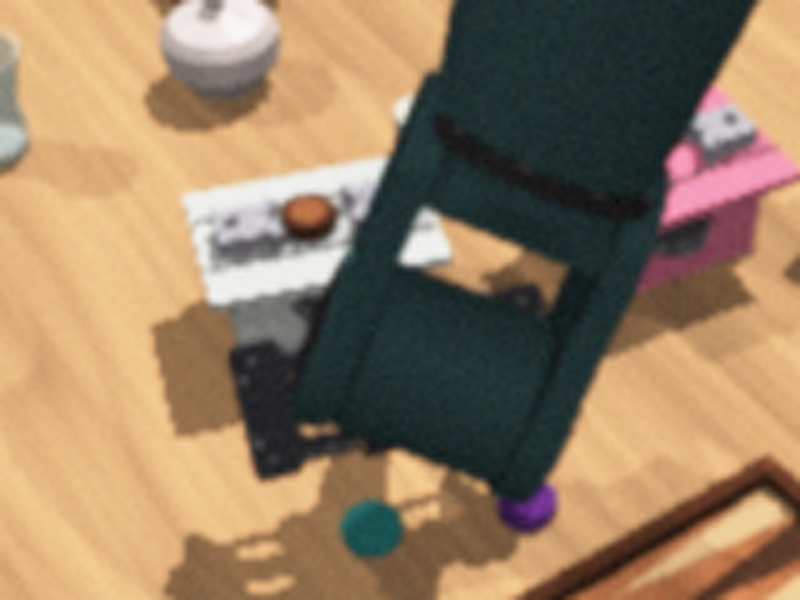

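The arm stands in front of the vise, with the gripper low before the wheel and the checker still between the jaws at (308,215). Nothing is touching.

Emit:
{"api": "apply_moves", "payload": {
  "xyz": [
    [5,-6,2],
    [10,-12,2],
    [15,-18,2],
    [20,-25,2],
    [21,-26,2]
  ],
  "angular": [
    [0.009,0,0],
    [0.009,0,0],
    [0.009,0,0],
    [0.009,0,0],
    [0.009,0,0]
  ],
  "gripper": [0,0,0,0,0]
}}

```text
clock: 13.18
tcp_pos: [0.5526, -0.1317, 0.0043]
orientation: [-0.175, 0.685, -0.36, 0.609]
force: [-0.1, -0.6, -0.5]
width: 0.005
```

```bash
python3 w.py -.044 -.012 .038
```

```text
clock 13.18 force vise [0.6, 0.1, -0.5] edge now [-48.2 -12.3  38.2] go [ 3.1 -2.9  0.3] [-0.    -0.    -0.001]
```

Emit:
{"api": "apply_moves", "payload": {
  "xyz": [
    [1.5,-1.5,0],
    [3,-3,0],
    [4.5,-4.5,0],
    [6,-6,0],
    [6,-6,0]
  ],
  "angular": [
    [0,0,0],
    [0,0,0],
    [0,0,0],
    [0,0,0],
    [0,0,0]
  ],
  "gripper": [0,0,0,0,0]
}}

```text
clock: 13.6
tcp_pos: [0.5515, -0.1389, 0.0045]
orientation: [-0.174, 0.685, -0.36, 0.61]
force: [2.5, 14.3, 5.7]
width: 0.005
```

```bash
python3 w.py -.038 -.012 .038
```

```text
clock 13.6 force vise [-14.4, -1.7, 5.7] edge now [-41.1 -11.3  38.5] go [ 2.5 -1.8 -0.7] [-0.001  0.002 -0.003]
```

Contact at about -41 mm with 14 N, as the geometry predicted. Now the first stroke along the tool's +z, which is the vise's +y.

Emit:
{"api": "apply_moves", "payload": {
  "xyz": [
    [0.9,-0.9,5],
    [0.9,-0.9,10],
    [0.9,-0.9,15],
    [0.9,-0.9,20],
    [0.9,-0.9,24]
  ],
  "angular": [
    [0,0,0],
    [0,0,0],
    [0,0,0],
    [0,0,0],
    [0,0,0]
  ],
  "gripper": [0,0,0,0,0]
}}

```text
clock: 14.02
tcp_pos: [0.5752, -0.1457, 0.0045]
orientation: [-0.174, 0.684, -0.359, 0.61]
force: [0.0, 7.2, 0.5]
width: 0.006
```

```bash
python3 w.py -.050 -.013 .038
```

```text
clock 14.02 force vise [-7.0, -2.0, 0.5] edge now [-41.2  13.3  38.5] go [ -6.    6.6 -26.3] [-0.001  0.003 -0.005]
```

Emit:
{"api": "apply_moves", "payload": {
  "xyz": [
    [-4,4,0],
    [-4,4,-13],
    [-4,4,-26],
    [-1,1,-26],
    [1,-1,-26]
  ],
  "angular": [
    [0,0,0],
    [0,0,0],
    [0,0,0],
    [0,0,0],
    [0,0,0]
  ],
  "gripper": [0,0,0,0,0]
}}

```text
clock: 14.43
tcp_pos: [0.5479, -0.1393, 0.004]
orientation: [-0.174, 0.685, -0.359, 0.61]
force: [-5.2, 24.0, 2.3]
width: 0.006
```

```bash
python3 w.py -.040 -.012 .038
```

```text
clock 14.43 force vise [-21.6, -11.7, 2.3] edge now [-39.7 -14.6  38. ] go [-0.2  0.2  2.6] [-0.     0.002 -0.006]
```

Emit:
{"api": "apply_moves", "payload": {
  "xyz": [
    [0,0,6],
    [0,0,12],
    [0,0,17],
    [0,0,22],
    [0,0,27]
  ],
  "angular": [
    [0,0,0],
    [0,0,0],
    [0,0,0],
    [0,0,0],
    [0,0,0]
  ],
  "gripper": [0,0,0,0,0]
}}

```text
clock: 14.85
tcp_pos: [0.5738, -0.1456, 0.0037]
orientation: [-0.173, 0.685, -0.358, 0.61]
force: [-0.4, 6.3, 0.1]
width: 0.005
```

```bash
python3 w.py -.050 -.013 .038
```

```text
clock 14.85 force vise [-6.0, -2.1, 0.1] edge now [-40.8  12.   37.6] go [ -6.7   6.2 -25. ] [-0.001  0.002 -0.008]
```

Emit:
{"api": "apply_moves", "payload": {
  "xyz": [
    [-4,4,0],
    [-4,4,-12],
    [-4,4,-23],
    [-1,1,-23],
    [0.7,-0.7,-23]
  ],
  "angular": [
    [0,0,-0.008],
    [0,0,-0.008],
    [0,0,-0.008],
    [0,0,-0.008],
    [0,0,-0.008]
  ],
  "gripper": [0,0,0,0,0]
}}

```text
clock: 15.27
tcp_pos: [0.5497, -0.1396, 0.0032]
orientation: [-0.175, 0.685, -0.36, 0.609]
force: [-5.6, 27.9, 2.8]
width: 0.003
```

```bash
python3 w.py -.040 -.012 .038
```

```text
clock 15.27 force vise [-25.2, -13.2, 2.8] edge now [-39.9 -12.8  37.1] go [-0.7 -0.5  0.8] [ 0.     0.001 -0.001]
```

Emit:
{"api": "apply_moves", "payload": {
  "xyz": [
    [0,0,5],
    [0,0,10],
    [0,0,15],
    [0,0,20],
    [0,0,25]
  ],
  "angular": [
    [0,0,0],
    [0,0,0],
    [0,0,0],
    [0,0,0],
    [0,0,0]
  ],
  "gripper": [0,0,0,0,0]
}}

```text
clock: 15.68
tcp_pos: [0.5724, -0.1455, 0.0024]
orientation: [-0.175, 0.686, -0.359, 0.608]
force: [2.0, 4.6, -0.3]
width: 0.001
```

```bash
python3 w.py -.050 -.013 .038
```

```text
clock 15.68 force vise [-4.9, 0.7, -0.3] edge now [-40.5  10.6  36.3] go [ -7.8   5.6 -23.6] [ 0.001 -0.001 -0.003]
```

Emit:
{"api": "apply_moves", "payload": {
  "xyz": [
    [-5,3,0],
    [-5,3,-12],
    [-5,3,-23],
    [-5,3,-23],
    [-4,2,-23]
  ],
  "angular": [
    [0,0,0],
    [0,0,0],
    [0,0,0],
    [0,0,0],
    [0,0,0]
  ],
  "gripper": [0,0,0,0,0]
}}

```text
clock: 16.1
tcp_pos: [0.5505, -0.1349, 0.0039]
orientation: [-0.175, 0.686, -0.359, 0.608]
force: [-0.1, 0.1, -0.3]
width: 0.007
```

```bash
python3 w.py -.0400 -.012 .038
```

```text
clock 16.1 force vise [-0.1, -0.1, -0.3] edge now [-44.6 -13.4  37.9] go [ 3.1 -3.3  1.4] [ 0.002 -0.001 -0.002]
```

Press with 3 rows, starting the stroke in the last two.

Emit:
{"api": "apply_moves", "payload": {
  "xyz": [
    [1.5,-1.5,1],
    [3,-3,1],
    [3.3,-3.3,2],
    [3.5,-3.5,6],
    [3.5,-3.5,11]
  ],
  "angular": [
    [0,0,0],
    [0,0,0],
    [0,0,0],
    [0,0,0],
    [0,0,0]
  ],
  "gripper": [0,0,0,0,0]
}}

```text
clock: 16.52
tcp_pos: [0.5573, -0.1407, 0.0029]
orientation: [-0.173, 0.688, -0.359, 0.607]
force: [-17.2, 38.5, 2.1]
width: 0.002
```

```bash
python3 w.py -.0395 .012 .038
```

```text
clock 16.52 force vise [-32.1, -27.3, 2.1] edge now [-40.9  -5.2  36.9] go [ 0.1 -1.8 17.2] [ 0.001 -0.006 -0.005]
```

There's a tangential load of 27 N with little further travel, so the wheel has stopped against the clamped checker. I'll back off straight out and check.

Emit:
{"api": "apply_moves", "payload": {
  "xyz": [
    [-2,2,1],
    [-6,6,1],
    [-15,15,1],
    [-30,25,1],
    [-50,30,1]
  ],
  "angular": [
    [0,0,0],
    [0,0,0],
    [0,0,0],
    [0,0,0],
    [0,0,0]
  ],
  "gripper": [0,0,0,0,0]
}}

```text
clock: 16.93
tcp_pos: [0.574, -0.0861, 0.0167]
orientation: [-0.173, 0.688, -0.359, 0.606]
force: [0.6, 0.2, 0.2]
width: 0.002
```

```bash
python3 w.py -.05 -.005 .038; python3 - <<'E'
from h import *
im,m=cap('top','t9'); i2,m2=cap('scene','s9')
A=cv2.resize(im[130:210,285:360],(400,427),interpolation=cv2.INTER_CUBIC); B=cv2.resize(i2[145:195,180:245],(400,427),interpolation=cv2.INTER_CUBIC)
cv2.imwrite('pics/t9b.png',np.hstack([A,B])[:,:,::-1])
print((np.array(proj(m,[.554,-.1706,.092]))-[285,130])*5.33)
E
```

```text
clock 16.93 force vise [-0.4, 0.5, 0.2] edge now [-98.   -4.5  50.6] go [ 42.8 -25.2  -0.2] [ 0.002 -0.008 -0.004]
[192.18212885 203.59011848]
```

View pics/t9b.png

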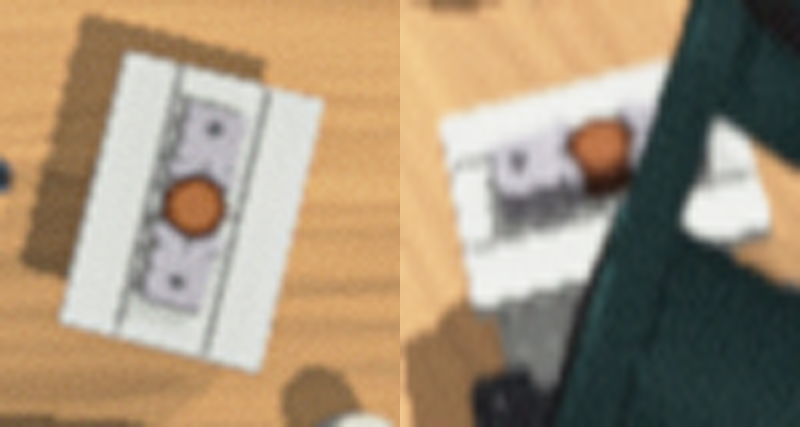

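Both jaws are closed on the checker. It sits at (194,206) against the predicted bed middle at (192,204), less than 1 mm off. I'll make one more short stroke to confirm that the wheel turns no further.

Emit:
{"api": "apply_moves", "payload": {
  "xyz": [
    [15,-8,-3],
    [28,-17,-3],
    [38,-21,-3],
    [43,-25,-3],
    [43,-25,-3]
  ],
  "angular": [
    [0,-0.008,0],
    [0,-0.008,0],
    [0,-0.008,0],
    [0,-0.008,0],
    [0,-0.008,0]
  ],
  "gripper": [0,0,0,0,0]
}}

```text
clock: 17.45
tcp_pos: [0.559, -0.1315, 0.0051]
orientation: [-0.174, 0.685, -0.359, 0.61]
force: [0.1, -0.6, 0.1]
width: 0.006
```

```bash
python3 w.py -.041 -.008 .038
```

```text
clock 17.45 force vise [0.6, 0.3, 0.1] edge now [-50.3  -6.1  39. ] go [ 7.2 -5.9 -1.9] [ 0.     0.003 -0.005]
```

Emit:
{"api": "apply_moves", "payload": {
  "xyz": [
    [3,-3,0],
    [5,-5,0],
    [6.5,-6.5,0],
    [6.8,-6.8,1],
    [6.8,-6.8,3]
  ],
  "angular": [
    [0,0,0],
    [0,0,0],
    [0,0,0],
    [0,0,0],
    [0,0,0]
  ],
  "gripper": [0,0,0,0,0]
}}

```text
clock: 17.87
tcp_pos: [0.559, -0.1402, 0.0047]
orientation: [-0.173, 0.685, -0.358, 0.61]
force: [-7.2, 22.4, 3.2]
width: 0.004
```

Emit:
{"api": "apply_moves", "payload": {
  "xyz": [
    [0.3,-0.3,2],
    [0.3,-0.3,3],
    [0.3,-0.3,4],
    [0.3,-0.3,4]
  ],
  "angular": [
    [0,0,0],
    [0,0,0],
    [0,0,0],
    [0,0,0]
  ],
  "gripper": [0,0,0,0]
}}

```text
clock: 18.2
tcp_pos: [0.5621, -0.1405, 0.0043]
orientation: [-0.172, 0.686, -0.358, 0.61]
force: [-4.6, 13.8, 1.2]
width: 0.004
```

```bash
python3 w.py -.041 -.008 .038
```

```text
clock 18.2 force vise [-11.9, -8.3, 1.2] edge now [-42.5  -0.7  38.2] go [ 1.2 -0.9 -7.3] [-0.001  0.001 -0.009]
```

The tangential load is 8.3 N under a 12 N press, far above the 2.5 N the wheel needs to turn freely, and the finger slips on the rim. It's blocked and clamped. I'll retreat straight out.

Emit:
{"api": "apply_moves", "payload": {
  "xyz": [
    [-2,2,0.5],
    [-6,6,0.5],
    [-15,15,0.5],
    [-30,25,0.5],
    [-50,30,0.5]
  ],
  "angular": [
    [0,0,0],
    [0,0,0],
    [0,0,0],
    [0,0,0],
    [0,0,0]
  ],
  "gripper": [0,0,0,0,0]
}}

```text
clock: 18.62
tcp_pos: [0.5781, -0.0853, 0.0182]
orientation: [-0.172, 0.686, -0.358, 0.61]
force: [-0.3, 0.5, -0.4]
width: 0.002
```

Emit:
{"api": "apply_moves", "payload": {
  "xyz": [
    [0,0,0],
    [0,0,0],
    [0,0,0]
  ],
  "angular": [
    [0,0,0],
    [0,0,0],
    [0,0,0]
  ],
  "gripper": [0,0,0]
}}

```text
clock: 18.87
tcp_pos: [0.5779, -0.0853, 0.0179]
orientation: [-0.172, 0.686, -0.358, 0.61]
force: [0.1, -0.4, -0.9]
width: 0.005
```

```bash
python3 - <<'E'
from h import *
im,m=cap('top','t10'); 
def c(i):
    h=cv2.cvtColor(i,cv2.COLOR_RGB2HSV)[150:190,305:340]; k=((h[:,:,0]<16)&(h[:,:,1]>130)).astype(np.uint8); M=cv2.moments(k,True); return 305+M['m10']/M['m00'],150+M['m01']/M['m00'],M['m00']
for f in ('t9','t10'): u,v,n=c(np.load(f'pics/{f}.npy')); print(n,onz(m,u,v,.092))
print(readout.observe()['force'])
print(order.hand_in())
E
```

```text
85.0 [ 0.55263141 -0.17133046  0.092     ]
81.0 [ 0.5531931  -0.17057558  0.092     ]
[-0.11220675  0.30476988 -0.75999907]
the job is handed in; nothing more can be done
None
```

I laid the brown checker flat in the middle of the vise bed and let go. I then turned the thumbwheel with the shut fingertips until it stopped, and handed the job in at about 19 s. The hand-in reports no verdict, so my own checks are all I have.

- **Centring:** the last top view puts the checker about 1 mm from the bed's middle, inside the 4 mm limit. The picture after the main strokes showed both jaws closed on it.
- **Clamping:** on the last stroke the wheel resisted with about 8 N along its rim under a 12 N press. Turning it freely needs about 2.5 N, so it was blocked. Jaw force can't be measured directly; I infer it is above 2 N.
- **Hand clear:** the fingers had been backed away from the wheel, with no load on the wrist.

**What disagreed or went wrong:**
- **Fingertip length:** the real fingertips end about 30 mm short of the reported TCP. Two grasps closed above the checker without moving it. I then felt my way down and used heights relative to that grasp.
- **Pressing force:** the press on the wheel briefly reached 20 to 32 N during some strokes, above the suggested 5 to 15 N.
- **Bystanders:** I never came near them or felt any contact, but I did not re-measure their positions at the end.

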